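# Gauge the empty bore of a cast stand and fit the matching pillar

### The arm

A 6-joint arm with a two-finger parallel gripper is mounted at the origin on a cart in front of the work surface, level with it; the furniture and walls round the work are solid. World frame = base frame: x ahead of the robot, y to its left, z up, the work surface at z = 0. Lengths are in m, angles in rad, forces in N, time in s.
With the tool pointing down it reaches from about 0.25 to 0.85 m from the base axis. Payload 12.5 kg.
Tool frame: the origin (TCP) lies midway between the tips of the shut fingers; the grasp point (between the pads) lies 19 mm behind it; z points along the fingers, y is the line along which they close (so a half turn about z gives the same grasp; the last joint's range is limited). The gripper opens to 93 mm and grips with 3 to 60 N. Pads are 15 mm wide; open, the fingers measure 128 mm over their backs; the gripper's body (75 mm by 188 mm) begins 65 mm behind the grasp point.
Start: joints at [1.161, 0.351, 1.652, -0, 1.139, -0.085], TCP at [0.175, 0.521, 0.219] pointing down, gripper open.
Joint ranges: [-2.75, 2.75], [-0.79, 2.1], [0.01, 2.65], [-1.57, 4.71], [0.07, 3.14], [-2.87, 2.87]. Speed limits (rad/s): [2.22, 2.22, 2.79, 3.14, 3.14, 3.14].

### API

Orientations are given as a rotation vector (axis times angle).
In Python, from workcell import sense, snapshot, ctrl gives the robot as it stands.
- The arm moves only by the tool servo_tool, never from a script. Its argument "moves" is a list of rows, each a list of 3 entries, a list of its own where there are three numbers: the shift along the tool's x, y, z in m, then the turn about the tool's z in rad, then the closure in counts, from 0 (fully open) to 255 (shut). A call has 1 to 8 rows; each row shifts and turns the commanded pose from where the row before left it, along the tool's axes as they then stand; what a row does not reach is not made up. A row lasts 1/12 s, in which the tool goes at most 41.7 mm and 7.16 degrees, less where a joint would pass 70% of its speed; a pose out of reach is approached as far as the arm can. A call with a gripper value outside its range is refused whole. The fingers move at their own pace and stop on an object; the grip force is fixed at half the most. Time passes only in rows, so rows that do not move let the fingers close. It gives the time, the measured TCP pose, the force, the opening and the grip force at its end, in the units of the state.
- sense(): the state, without advancing time (a new reading comes with each control period).
- snapshot(name): name is "scene" or "top" or "wrist"; returns a dict with "img" (384x512x3 uint8, red, green, blue), "range_z" (384x512 float32, m along the optical axis (not along the pixel's ray), 0 where there is no reading), "vfov" (degrees; the focal length in pixels is half the picture's height over the tangent of half this angle, whatever the lens; pixels are square), "cx", "cy" (the principal point, pixels), "view" (4x4, takes a point from world to camera coordinates); the wrist camera has in their place "hand_eye" (4x4, takes a point from camera to tool coordinates, whose origin is the TCP and whose axes are the flange's). Camera axes: x right, y down, z forward; pixel columns grow to the right and rows downward; lengths in m; the calibration is good to about 2 mm. A picture is of the moment at which its call begins: read the wrist's pose just before it.
- ctrl.hand_in(): hands the job in; it is judged then, once.
The state is a dict: "time": time; "qpos": joint angles; "dq": joint speeds; "joint_torque": joint torques, N m; "eef_pos": TCP position; "tcp_rot": TCP orientation; "force": force on the tool from outside, world axes, zero at the start; "moment": the same for the moment, N m; "grip_width": opening from 0.0 (shut) to 1.0 (fully open); "grip_force": force on a finger pad.
Only numpy, scipy, OpenCV 4.12 (cv2) and the standard library are available. Lean on these libraries where they do the work, as an engineer would, in place of code of your own. Each camera call takes 0.05 s, during which the arm holds its last target. There are 200 camera calls.

### The job

The aluminium cast stand lacks its front pillar. Lower the blue-handled depth rod into the empty bore until it touches the bottom, hang the rod back in its grey holder, then stand in the bore the one loose brass pillar whose length brings its top level with the two fitted pillars. Leave the other two loose pillars standing where they are.

Things in the scene. Friction and masses are not known exactly. Their poses are not given: they have to be found in the camera images.
- bore_mouth (a point): mouth centre of the empty bore, in the top of the fixed aluminium stand (124 x 124 x 60 mm, x and y along its sides). Bore: upright, 28 mm wide, 4 mm chamfer, hard flat bottom 20, 35 or 50 mm down (varies, not told). It lies 34 mm from the stand's middle, toward -x; the two fitted brass pillars (22 mm wide, tops 40 mm above this point) are at x = +66, y = -36 and +36 mm from it
- rod_grip (a point): centre of the loose depth rod's blue handle (upright cylinder, 18 mm wide, 44 mm tall; grasp here); z along the rod, upward. Beneath the handle is a steel collar 32 mm across, 4 mm thick, its underside 26 mm below this point; below it the rod is 10 mm wide and 65 mm long, so its end is 91 mm below this point; 70 g
- rod_tip: red end of the depth rod (10 mm diameter, 10 mm tall); origin at the centre of its flat lower end, z along the rod, upward
- holder_mouth (a point): centre of the hole in the top of the fixed grey rod holder (70 x 70 mm foot, 78 mm tall; x, y axes along its sides): upright hole 16 mm in diameter with a 4 mm chamfer. The rod hangs through it, its collar resting on the holder's top, the rod's end then 65 mm below this point, clear of the holder's foot
- short_centre (a point): centre (half-way up) of the short loose pillar: upright brass cylinder with a black rubber top, 22 mm diameter, 60 mm long, standing on the bench at the start; z axis along the pillar, upward. Fits a 20 mm deep bore
- medium_centre (a point): centre (half-way up) of the medium loose pillar: upright brass cylinder with a black rubber top, 22 mm diameter, 75 mm long, standing on the bench at the start; z axis along the pillar, upward. Fits a 35 mm deep bore
- long_centre (a point): centre (half-way up) of the long loose pillar: upright brass cylinder with a black rubber top, 22 mm diameter, 90 mm long, standing on the bench at the start; z axis along the pillar, upward. Fits a 50 mm deep bore

How it is judged:
By the outcome, as a careful person would: the job done as asked, in the order asked, and still so for the second after the job is handed in, with the robot touching nothing.
It also fails if it takes over 66 s, if anything falls off the work surface, if the arm or the gripper's body presses on something with over 40 N, if the wrist force passes 120 N, or if a joint passes its speed limit or range.

## Working session

There is one attempt and no reset: what is moved stays moved. The work goes in short steps, Python scripts to look and compute and a tool call to move; the robot and the scene stay as the last step left them, time stands still between calls to the robot, and variables do not carry over. Pictures are saved under pics/ and viewed, at most 10 in all, crops included, and the job is handed in when it is done.

Besides the shell and the picture viewer there is one more tool, called by a JSON object that holds its "api" and its "payload". servo_tool: Moves the arm, as the interface text tells. Its arguments: {"type":"object","properties":{"moves":{"type":"array"}},"required":["moves"]}

```bash
mkdir -p pics; cat > h.py <<'E'
import numpy as np, cv2
from workcell import sense, snapshot, ctrl
from scipy.spatial.transform import Rotation as R
def cloud(s, st=None):
    h,w=s["range_z"].shape; f=h/2/np.tan(np.radians(s["vfov"])/2)
    v,u=np.mgrid[0:h,0:w]; z=s["range_z"]
    P=np.stack([(u-s["cx"])/f*z,(v-s["cy"])/f*z,z],-1)
    if "view" in s: M=np.linalg.inv(s["view"])
    else:
        T=np.eye(4);T[:3,:3]=R.from_rotvec(st["tcp_rot"]).as_matrix();T[:3,3]=st["eef_pos"];M=T@s["hand_eye"]
    return P@M[:3,:3].T+M[:3,3]
E
python3 - <<'E'
from h import *
st=sense();print({k:np.round(v,3) for k,v in st.items()})
a=snapshot("scene");b=snapshot("top")
np.savez("s0.npz",allow_pickle=True,a=a["range_z"])
for n,s in(("scene",a),("top",b)):
    cv2.imwrite(f"pics/{n}0.png",s["img"][:,:,::-1])
    print(n,s["vfov"],s["cx"],s["cy"],np.round(s["view"],3).tolist())
import pickle;pickle.dump((a,b),open("s0.pkl","wb"))
E
```

```text
{'time': np.float64(0.0), 'qpos': array([ 1.161,  0.351,  1.652, -0.   ,  1.139, -0.085]), 'dq': array([-0.001, -0.   , -0.001,  0.001,  0.002,  0.   ]), 'joint_torque': array([ 1.0000e-03, -4.9732e+01, -2.8526e+01,  7.0000e-02,  2.6000e-02,
       -0.0000e+00]), 'eef_pos': array([0.175, 0.521, 0.218]), 'tcp_rot': array([-5.08e-01, -3.10e+00,  2.00e-03]), 'force': array([-0.75 ,  0.648,  0.562]), 'moment': array([-0.011,  0.031, -0.007]), 'grip_force': np.float64(0.0), 'grip_width': np.float64(0.999)}
scene 43.015245778395254 255.28725941457893 190.50761322091154 [[0.639, -0.769, 0.014, -0.246], [-0.486, -0.418, -0.767, 0.385], [0.596, 0.483, -0.641, 0.707], [0.0, 0.0, 0.0, 1.0]]
top 43.6952651417567 258.3407231156867 194.8001046976137 [[-0.002, -1.0, -0.0, 0.116], [-0.989, 0.002, -0.148, 0.531], [0.148, 0.0, -0.989, 1.192], [0.0, 0.0, 0.0, 1.0]]
```

View pics/scene0.png

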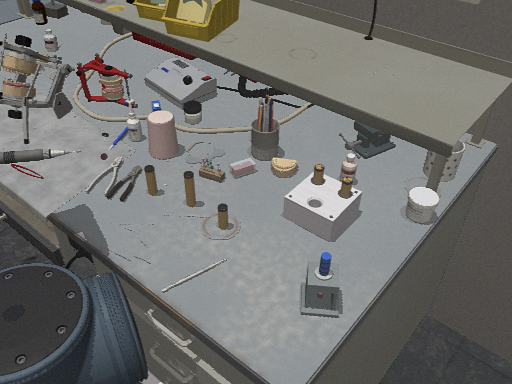

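View pics/top0.png

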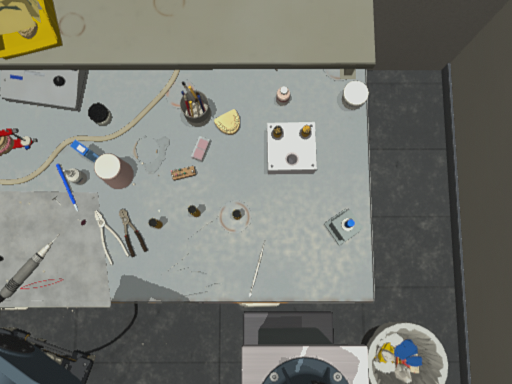

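The views show three brass pillars (top view: 157,223; 194,211; 238,214), the stand with its bore at (292,159), and the rod in its holder at (350,223). There is a shelf behind the stand.

```bash
python3 - <<'E'
from h import *
import pickle
a,b=pickle.load(open("s0.pkl","rb"))
C=cloud(b);D=cloud(a)
def rep(n,X,box,zmin):
    u0,v0,u1,v1=box;p=X[v0:v1,u0:u1].reshape(-1,3);p=p[np.isfinite(p).all(1)&(p[:,2]>zmin)&(p[:,2]<.5)]
    zt=np.percentile(p[:,2],95);t=p[p[:,2]>zt-.006]
    print(n,len(p),"ztop %.3f"%zt,np.round(t.mean(0),4),"mid",np.round((t.min(0)+t.max(0))/2,4),"ext",np.round(np.ptp(t,axis=0),3))
for n,bx in (("L",(146,213,168,232)),("M",(183,202,204,220)),("R",(228,205,247,222)),("rod",(342,215,358,232))):rep(n,C,bx,.03)
for n,bx in (("L",(140,160,162,198)),("M",(178,166,200,208)),("R",(213,200,232,232)),("rod",(315,250,335,275)),("p1",(310,160,327,185)),("p2",(338,174,356,200))):rep(n+" scene",D,bx,.03)
rep("stand",C,(262,118,320,178),.03)
# stand top plane
for n,X in(("top",C),("sc",D)):
    m=(abs(X[...,2]-.06)<.006)&(X[...,0]>.35)
    box=(slice(118,178),slice(262,320)) if n=="top" else (slice(165,240),slice(280,365))
    p=X[box][m[box]];r=cv2.minAreaRect((p[:,:2]*1000).astype(np.float32));print(n,r,p[:,2].mean())
# bore: dark pixels ray onto z=.06
g=cv2.cvtColor(b["img"],cv2.COLOR_RGB2GRAY)
for n,s,bx in(("top",b,(280,148,304,170)),("sc",a,(303,194,327,212))):
    g=cv2.cvtColor(s["img"],cv2.COLOR_RGB2GRAY);u0,v0,u1,v1=bx;q=g[v0:v1,u0:u1]
    _,m=cv2.threshold(q,0,255,cv2.THRESH_BINARY_INV+cv2.THRESH_OTSU);vv,uu=np.nonzero(m)
    u,v=uu.mean()+u0,vv.mean()+v0;f=192/np.tan(np.radians(s["vfov"])/2)
    M=np.linalg.inv(s["view"]);d=M[:3,:3]@[(u-s["cx"])/f,(v-s["cy"])/f,1];o=M[:3,3]
    print(n,u,v,np.round(o+d*(.06-o[2])/d[2],4))
# holder
for n,X,bx in(("top",C,(320,202,365,248)),("sc",D,(295,255,345,318))):
    u0,v0,u1,v1=bx;p=X[v0:v1,u0:u1].reshape(-1,3)
    for lo,hi in((.003,.02),(.07,.082),(.082,.09)):
        t=p[(p[:,2]>lo)&(p[:,2]<hi)]
        if len(t)>4: print(n,lo,len(t),cv2.minAreaRect((t[:,:2]*1000).astype(np.float32)),t[:,2].mean())
# shelf
p=C.reshape(-1,3);t=p[(p[:,2]>.15)&(p[:,0]>.4)&(p[:,1]<.2)];print("shelf",np.round(np.percentile(t,[1,50,99],axis=0),3))
E
```

```text
L 94 ztop 0.078 [0.4593 0.3769 0.0754] mid [0.4589 0.3772 0.0762] ext [0.02  0.023 0.008]
M 95 ztop 0.093 [0.4894 0.2779 0.0904] mid [0.4894 0.2775 0.0909] ext [0.02  0.02  0.008]
R 71 ztop 0.064 [0.4831 0.1699 0.0607] mid [0.4824 0.1709 0.0611] ext [0.021 0.02  0.006]
rod 260 ztop 0.127 [ 0.4523 -0.1035  0.1255] mid [ 0.4521 -0.1038  0.1263] ext [0.016 0.017 0.009]
L scene 188 ztop 0.075 [0.4565 0.377  0.0738] mid [0.4578 0.3792 0.0733] ext [0.024 0.022 0.007]
M scene 244 ztop 0.091 [0.4859 0.2777 0.089 ] mid [0.4861 0.2795 0.0886] ext [0.021 0.022 0.007]
R scene 155 ztop 0.061 [0.4789 0.1706 0.0595] mid [0.4792 0.1718 0.0587] ext [0.022 0.022 0.007]
rod scene 349 ztop 0.126 [ 0.4484 -0.1033  0.1248] mid [ 0.4493 -0.1025  0.124 ] ext [0.019 0.018 0.007]
p1 scene 280 ztop 0.101 [0.6836 0.0665 0.0991] mid [0.6838 0.0673 0.0988] ext [0.023 0.02  0.007]
p2 scene 369 ztop 0.101 [ 0.6851 -0.0057  0.0994] mid [ 0.6883 -0.0056  0.0987] ext [0.026 0.021 0.008]
stand 2326 ztop 0.096 [0.6881 0.0299 0.0992] mid [0.6886 0.0303 0.0986] ext [0.022 0.09  0.016]
top ((657.4287719726562, 29.605144500
[... 539 characters left out ...]
 (56.03108215332031, 56.262786865234375), 33.967254638671875) 0.07792330177850139
top 0.082 39 ((454.4552917480469, -103.75341033935547), (34.19917297363281, 52.726932525634766), 6.462111949920654) 0.08394788207711172
sc 0.003 746 ((448.67333984375, -103.88032531738281), (69.29945373535156, 69.84034729003906), 34.419124603271484) 0.008389158847975938
sc 0.07 675 ((449.6394958496094, -102.72140502929688), (59.87917709350586, 56.64620590209961), 35.258235931396484) 0.0777251451102356
sc 0.082 68 ((447.99884033203125, -101.44923400878906), (28.41661834716797, 33.83256912231445), 4.533492088317871) 0.08442481864020376
shelf [[ 0.82  -0.157  0.163]
 [ 0.895  0.019  0.188]
 [ 0.982  0.196  0.193]]
```

{"api": "servo_tool", "payload": {"moves": [[[0,-0.02,0],-0.109,0],[[0,-0.038,0],-0.109,0],[[-0.01,-0.038,0],-0.109,0],[[-0.016,-0.036,0],0,0],[[-0.016,-0.036,0],0,0],[[-0.016,-0.036,0],0,0],[[-0.016,-0.036,0],0,0],[[-0.016,-0.036,0],0,0]]}}

```text
time: 0.77
eef_pos: [0.2472, 0.2448, 0.2185]
tcp_rot: [-0.005, 3.142, -0.0]
force: [0.3, 0.7, 0.4]
grip_width: 1.003
grip_force: 0.0
```

{"api": "servo_tool", "payload": {"moves": [[[-0.016,-0.036,0],0,0],[[-0.016,-0.036,0],0,0],[[-0.016,-0.036,0],0,0],[[-0.016,-0.036,0],0,0],[[-0.016,-0.036,0],0,0],[[-0.016,-0.036,0],0,0],[[0,0,0],0,0]]}}

```text
time: 1.35
eef_pos: [0.3457, 0.0256, 0.2188]
tcp_rot: [0.007, 3.14, -0.002]
force: [-0.2, 1.0, 0.3]
grip_width: 1.006
grip_force: 0.0
```

{"api": "servo_tool", "payload": {"moves": [[[-0.021,-0.0255,0],0,0],[[-0.021,-0.0255,0],0,0],[[-0.021,-0.0255,0],0,0],[[-0.021,-0.0255,0],0,0],[[-0.021,-0.0255,0],0,0],[[0,0,0],0,0],[[0,0,0],0,0]]}}

```text
time: 1.93
eef_pos: [0.4491, -0.097, 0.218]
tcp_rot: [0.001, -3.14, -0.001]
force: [-0.1, -0.3, -0.0]
grip_width: 1.001
grip_force: 0.0
```

```bash
python3 - <<'E'
from h import *
st=sense();s=snapshot("wrist");print(st["eef_pos"],np.round(s["hand_eye"],3).tolist(),s["vfov"])
cv2.imwrite("pics/w1.png",s["img"][:,:,::-1])
X=cloud(s,st);hsv=cv2.cvtColor(s["img"],cv2.COLOR_RGB2HSV)
m=cv2.inRange(hsv,(105,120,40),(130,255,255))>0
p=X[m&(X[...,2]>.12)&(X[...,2]<.135)];print(len(p),p.mean(0) if len(p) else 0,(p.min(0)+p.max(0))/2,np.ptp(p,axis=0))
E
```

```text
[ 0.44912306 -0.09703435  0.21802357] [[-0.002, -0.966, -0.26, 0.071], [1.0, -0.001, -0.002, -0.002], [0.001, -0.26, 0.966, -0.166], [0.0, 0.0, 0.0, 1.0]] 59.39585973655001
386 [ 0.45128328 -0.10477831  0.1259183 ] [ 0.45172551 -0.10472342  0.124167  ] [0.01766347 0.01685338 0.00808705]
```

View pics/w1.png

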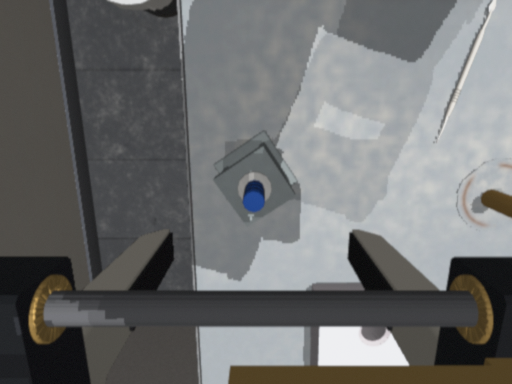

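Handle at pixel (254,193), between the fingers; it measures (0.451, -0.104), as expected. Descending.

{"api": "servo_tool", "payload": {"moves": [[[-0.002,-0.007,0.03],0,0],[[0,0,0.035],0,0],[[0,0,0.035],0,0],[[0,0,0.028],0,0],[[0,0,0],0,255],[[0,0,0],0,255],[[0,0,0],0,255],[[0,0,0],0,255]]}}

```text
time: 2.65
eef_pos: [0.452, -0.1035, 0.0926]
tcp_rot: [-0.004, 3.139, -0.002]
force: [0.6, 0.0, 0.4]
grip_width: 0.762
grip_force: 0.0
```

{"api": "servo_tool", "payload": {"moves": [[[0,0,0],0,255],[[0,0,0],0,255],[[0,0,0],0,255],[[0,0,0],0,255]]}}

```text
time: 2.98
eef_pos: [0.4512, -0.1036, 0.091]
tcp_rot: [-0.003, 3.141, -0.0]
force: [0.5, 0.4, -0.3]
grip_width: 0.472
grip_force: 0.0
```

{"api": "servo_tool", "payload": {"moves": [[[0,0,0],0,255],[[0,0,0],0,255],[[0,0,0],0,255],[[0,0,0],0,255],[[0,0,0],0,255],[[0,0,0],0,255],[[0,0,0],0,255]]}}

```text
time: 3.57
eef_pos: [0.451, -0.1035, 0.0906]
tcp_rot: [0.004, -3.141, -0.0]
force: [0.1, 0.2, -0.4]
grip_width: 0.185
grip_force: 30.0
```

{"api": "servo_tool", "payload": {"moves": [[[0,0,-0.015],0,255],[[0,0,-0.03],0,255],[[0,0,-0.03],0,255],[[0,0,-0.025],0,255],[[0,0,0],0,255],[[-0.02,0.015,0],0,255],[[-0.025,0.02,0],0,255],[[-0.028,0.022,0],0,255]]}}

```text
time: 4.23
eef_pos: [0.5242, -0.046, 0.1902]
tcp_rot: [0.001, -3.141, 0.0]
force: [1.2, -0.4, -1.1]
grip_width: 0.187
grip_force: 30.0
```

{"api": "servo_tool", "payload": {"moves": [[[-0.028,0.022,0],0,255],[[-0.028,0.022,0],0,255],[[-0.022,0.018,0],0,255],[[-0.018,0.015,0],0,255],[[0,0,0],0,255],[[0,0,0],0,255]]}}

```text
time: 4.73
eef_pos: [0.6195, 0.0314, 0.1892]
tcp_rot: [0.006, -3.14, 0.0]
force: [-1.1, 0.3, -1.6]
grip_width: 0.187
grip_force: 30.0
```

```bash
python3 - <<'E'
from h import *
st=sense();s=snapshot("wrist");t=snapshot("scene");print(st["eef_pos"],st["force"],st["grip_force"])
cv2.imwrite("pics/w2.png",np.hstack([cv2.resize(s["img"],(400,300)),cv2.resize(t["img"][100:340,200:456],(320,300))])[:,:,::-1])
X=cloud(s,st)
M=t["view"];C=cloud(t);hsv=cv2.cvtColor(t["img"],cv2.COLOR_RGB2HSV)
for lo,hi in(((105,120,40),(130,255,255)),((0,130,60),(8,255,255))):
    m=cv2.inRange(hsv,lo,hi)>0;m[:,:270]=0;m[:100]=0;m[:,380:]=0
    p=C[m&(C[...,2]>.05)];print(len(p),p.mean(0) if len(p) else 0,p.min(0) if len(p) else 0)
E
```

```text
[0.61953265 0.03138948 0.18919712] [-1.1163438   0.33595203 -1.62923221] 29.999277591705322
98 [0.61759862 0.039544   0.20694411] [0.60777337 0.02359637 0.15072567]
18 [0.68499888 0.14351161 0.10539472] [0.61172653 0.02524328 0.08256265]
```

View pics/w2.png

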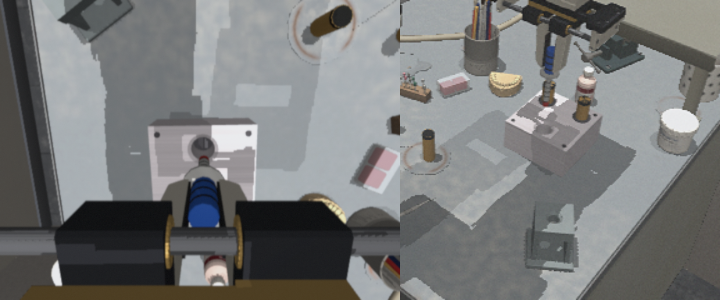

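Rod held upright above the bore (wrist view: red tip ~(203,163), bore (203,148)). Lowering in steps.

{"api": "servo_tool", "payload": {"moves": [[[-0.0025,-0.001,0.015],0,255],[[0,0,0.02],0,255],[[0,0,0.02],0,255],[[0,0,0.008],0,255],[[0,0,0],0,255],[[0,0,0],0,255]]}}

```text
time: 5.33
eef_pos: [0.6221, 0.0294, 0.1282]
tcp_rot: [0.003, -3.142, 0.0]
force: [0.3, 0.2, -0.6]
grip_width: 0.192
grip_force: 30.0
```

{"api": "servo_tool", "payload": {"moves": [[[0,0,0.004],0,255],[[0,0,0.003],0,255],[[0,0,0.002],0,255],[[0,0,0.002],0,255],[[0,0,0.001],0,255],[[0,0,0],0,255]]}}

```text
time: 5.83
eef_pos: [0.6222, 0.0298, 0.1155]
tcp_rot: [0.004, -3.141, 0.0]
force: [0.3, 0.0, -1.5]
grip_width: 0.191
grip_force: 30.0
```

{"api": "servo_tool", "payload": {"moves": [[[0,0,0.003],0,255],[[0,0,0.003],0,255],[[0,0,0.002],0,255],[[0,0,0.002],0,255],[[0,0,0.001],0,255],[[0,0,0],0,255]]}}

```text
time: 6.33
eef_pos: [0.6221, 0.0298, 0.1043]
tcp_rot: [0.003, -3.141, -0.0]
force: [-0.4, -0.6, -0.9]
grip_width: 0.189
grip_force: 30.0
```

{"api": "servo_tool", "payload": {"moves": [[[0,0,0.001],0,255],[[0,0,0.001],0,255],[[0,0,0.001],0,255],[[0,0,0],0,255]]}}

```text
time: 6.67
eef_pos: [0.6222, 0.0298, 0.1014]
tcp_rot: [0.003, -3.141, -0.0]
force: [0.1, 0.7, -0.8]
grip_width: 0.19
grip_force: 30.0
```

{"api": "servo_tool", "payload": {"moves": [[[0,0,0.001],0,255],[[0,0,0.001],0,255],[[0,0,0],0,255]]}}

```text
time: 6.92
eef_pos: [0.6222, 0.0298, 0.0994]
tcp_rot: [0.004, -3.141, -0.0]
force: [-0.4, -0.6, -1.5]
grip_width: 0.191
grip_force: 30.0
```

{"api": "servo_tool", "payload": {"moves": [[[0,0,0.002],0,255],[[0,0,0.002],0,255],[[0,0,0.002],0,255],[[0,0,0.002],0,255],[[0,0,0.001],0,255],[[0,0,0],0,255]]}}

```text
time: 7.42
eef_pos: [0.6221, 0.0298, 0.0903]
tcp_rot: [0.003, -3.141, -0.0]
force: [-0.5, 0.4, -0.9]
grip_width: 0.188
grip_force: 30.0
```

{"api": "servo_tool", "payload": {"moves": [[[0,0,0.001],0,255],[[0,0,0.001],0,255],[[0,0,0],0,255]]}}

```text
time: 7.67
eef_pos: [0.6222, 0.0298, 0.0885]
tcp_rot: [0.003, -3.141, 0.0]
force: [0.6, 0.4, -0.8]
grip_width: 0.189
grip_force: 30.0
```

{"api": "servo_tool", "payload": {"moves": [[[0,0,0.001],0,255],[[0,0,0.0005],0,255],[[0,0,0],0,255]]}}

```text
time: 7.92
eef_pos: [0.6225, 0.0298, 0.0876]
tcp_rot: [-0.003, 3.141, -0.0]
force: [-1.0, -0.4, 3.1]
grip_width: 0.185
grip_force: 30.0
```

{"api": "servo_tool", "payload": {"moves": [[[0,0,0.0005],0,255],[[0,0,0.0005],0,255],[[0,0,0],0,255]]}}

```text
time: 8.17
eef_pos: [0.6229, 0.0298, 0.0875]
tcp_rot: [-0.003, 3.14, -0.0]
force: [-1.9, 0.0, 11.2]
grip_width: 0.191
grip_force: 30.0
```

Contact at TCP z 0.0876 gives a tip height of 0.010 m. The bore is 50 mm deep, so the long pillar is the one. Returning the rod.

{"api": "servo_tool", "payload": {"moves": [[[0,0,-0.015],0,255],[[0,0,-0.03],0,255],[[0,0,-0.03],0,255],[[0,0,-0.028],0,255],[[0,0,0],0,255],[[0.02,-0.015,0],0,255],[[0.025,-0.02,0],0,255],[[0.028,-0.022,0],0,255]]}}

```text
time: 8.83
eef_pos: [0.5484, -0.0274, 0.1883]
tcp_rot: [0.005, -3.141, -0.0]
force: [0.6, -0.0, -0.5]
grip_width: 0.188
grip_force: 30.0
```

{"api": "servo_tool", "payload": {"moves": [[[0.028,-0.022,0],0,255],[[0.028,-0.022,0],0,255],[[0.024,-0.018,0],0,255],[[0.018,-0.014,0],0,255],[[0,0,0],0,255],[[0,0,0],0,255],[[0,0,0],0,255]]}}

```text
time: 9.42
eef_pos: [0.452, -0.1034, 0.189]
tcp_rot: [-0.003, 3.141, 0.0]
force: [-0.5, 0.1, -0.4]
grip_width: 0.187
grip_force: 30.0
```

```bash
python3 - <<'E'
from h import *
st=sense();t=snapshot("scene");w=snapshot("wrist");print(st["eef_pos"],st["force"],st["grip_force"])
cv2.imwrite("pics/w3.png",np.hstack([cv2.resize(w["img"],(400,300)),cv2.resize(t["img"][180:340,240:411],(320,300))])[:,:,::-1])
E
```

```text
[ 0.45199966 -0.10336396  0.18901327] [-0.54501994  0.07347178 -0.39732609] 29.999437630176544
```

View pics/w3.png

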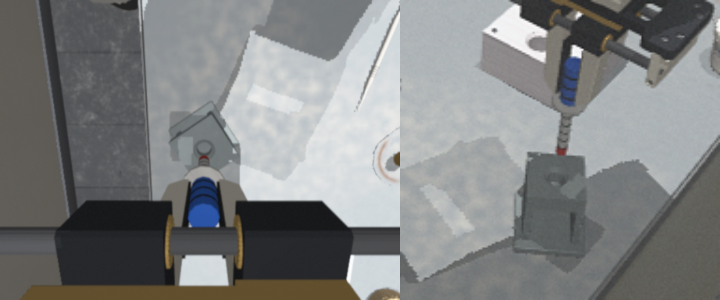

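The rod hangs upright above the holder hole (wrist tip ~(203,160), hole (204,147)). Lowering it in.

{"api": "servo_tool", "payload": {"moves": [[[0.001,0,0.015],0,255],[[0,0,0.015],0,255],[[0,0,0.01],0,255],[[0,0,0.01],0,255],[[0,0,0.01],0,255],[[0,0,0],0,255]]}}

```text
time: 10.02
eef_pos: [0.4499, -0.1031, 0.1274]
tcp_rot: [0.004, -3.139, -0.001]
force: [-0.6, -0.6, -0.8]
grip_width: 0.192
grip_force: 30.0
```

Tip is inside the hole with no contact force; continuing.

{"api": "servo_tool", "payload": {"moves": [[[-0.0005,0,0.01],0,255],[[0,0,0.01],0,255],[[0,0,0.008],0,255],[[0,0,0.005],0,255],[[0,0,0.002],0,255],[[0,0,0],0,255]]}}

```text
time: 10.52
eef_pos: [0.4508, -0.1035, 0.0937]
tcp_rot: [0.003, -3.141, -0.0]
force: [-0.5, 0.1, -1.3]
grip_width: 0.19
grip_force: 30.0
```

{"api": "servo_tool", "payload": {"moves": [[[0,0,0.0015],0,255],[[0,0,0.001],0,255],[[0,0,0],0,255],[[0,0,0],0,255]]}}

```text
time: 10.85
eef_pos: [0.4511, -0.1036, 0.0918]
tcp_rot: [-0.003, 3.141, -0.0]
force: [0.4, -0.5, -0.6]
grip_width: 0.186
grip_force: 30.0
```

{"api": "servo_tool", "payload": {"moves": [[[0,0,0.001],0,255],[[0,0,0],0,255],[[0,0,0],0,255],[[0,0,0],0,100],[[0,0,0],0,100],[[0,0,0],0,100],[[0,0,0],0,100],[[0,0,0],0,0]]}}

```text
time: 11.52
eef_pos: [0.451, -0.1036, 0.0907]
tcp_rot: [-0.003, 3.142, -0.0]
force: [-0.5, 0.4, 1.7]
grip_width: 0.493
grip_force: 0.0
```

{"api": "servo_tool", "payload": {"moves": [[[0,0,0],0,0],[[0,0,0],0,0],[[0,0,0],0,0],[[0,0,0],0,0]]}}

```text
time: 11.85
eef_pos: [0.451, -0.1036, 0.0906]
tcp_rot: [-0.003, 3.142, -0.0]
force: [0.3, 0.2, 0.4]
grip_width: 0.781
grip_force: 0.0
```

{"api": "servo_tool", "payload": {"moves": [[[0,0,-0.02],0,0],[[0,0,-0.035],0,0],[[0,0,-0.035],0,0],[[0,0,-0.035],0,0],[[-0.003,0.025,0],0,0],[[-0.003,0.035,0],0,0],[[-0.003,0.035,0],0,0],[[-0.003,0.035,0],0,0]]}}

```text
time: 12.52
eef_pos: [0.4626, 0.0278, 0.2159]
tcp_rot: [-0.002, 3.141, -0.0]
force: [1.2, 0.0, 0.2]
grip_width: 1.0
grip_force: 0.0
```

{"api": "servo_tool", "payload": {"moves": [[[-0.003,0.036,0],0,0],[[-0.003,0.036,0],0,0],[[-0.003,0.036,0],0,0],[[-0.003,0.036,0],0,0],[[-0.003,0.036,0],0,0],[[-0.003,0.036,0],0,0],[[-0.003,0.036,0],0,0],[[0,0,0],0,0]]}}

```text
time: 13.18
eef_pos: [0.483, 0.2833, 0.2154]
tcp_rot: [-0.009, 3.141, 0.002]
force: [1.1, 0.7, -0.5]
grip_width: 0.999
grip_force: 0.0
```

{"api": "servo_tool", "payload": {"moves": [[[0,0,0],0,0],[[0,0,0],0,0]]}}

```text
time: 13.35
eef_pos: [0.4829, 0.278, 0.2154]
tcp_rot: [0.004, -3.141, 0.001]
force: [-0.8, 0.3, 0.4]
grip_width: 1.002
grip_force: 0.0
```

```bash
python3 - <<'E'
from h import *
st=sense();w=snapshot("wrist");t=snapshot("scene");print(st["eef_pos"],st["tcp_rot"])
cv2.imwrite("pics/w4.png",np.hstack([cv2.resize(w["img"],(400,300)),cv2.resize(t["img"][130:340,140:364],(320,300))])[:,:,::-1])
X=cloud(w,st)
for z in(.06,.075,.09):
    m=((abs(X[...,2]-z)<.004)&(X[...,0]>.42)&(X[...,0]<.53)).astype(np.uint8)
    n,l,sg,c=cv2.connectedComponentsWithStats(m)
    for i in range(1,n):
        if sg[i,4]>60:
            p=X[l==i];print(z,sg[i,4],c[i].round(),p.mean(0).round(4),((p.min(0)+p.max(0))/2).round(4),np.ptp(p,axis=0).round(3))
E
```

```text
[0.48294546 0.27802803 0.21535889] [ 4.05755848e-03 -3.14099294e+00  8.79833382e-04]
0.06 61 [358. 153.] [0.4558 0.369  0.0602] [0.4589 0.371  0.06  ] [0.02  0.011 0.008]
0.06 421 [153. 179.] [0.4817 0.1707 0.0604] [0.482  0.17   0.0593] [0.022 0.023 0.006]
0.075 478 [370. 159.] [0.4593 0.3759 0.0751] [0.4597 0.3762 0.0742] [0.022 0.023 0.006]
0.09 471 [262. 194.] [0.489  0.2776 0.0903] [0.4893 0.2777 0.0897] [0.022 0.021 0.007]
```

View pics/w4.png

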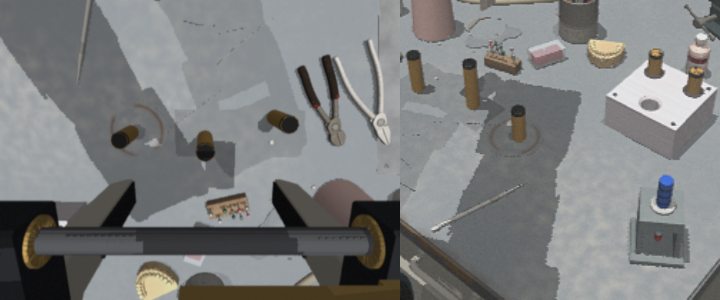

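Rod hangs in its holder; the long pillar is centred between the fingers at wrist (205,147), at (0.489, 0.278) with its top at z 0.090. Neighbours clear the fingers by about 23 mm.

{"api": "servo_tool", "payload": {"moves": [[[-0.006,0,0.02],0,0],[[0,0,0.035],0,0],[[0,0,0.035],0,0],[[0,0,0.035],0,0],[[0,0,0.025],0,0],[[0,0,0.008],0,60],[[0,0,0],0,255],[[0,0,0],0,255]]}}

```text
time: 14.12
eef_pos: [0.4899, 0.2782, 0.0588]
tcp_rot: [-0.002, 3.141, 0.001]
force: [0.2, 1.0, 0.7]
grip_width: 0.834
grip_force: 0.0
```

{"api": "servo_tool", "payload": {"moves": [[[0,0,0],0,255],[[0,0,0],0,255],[[0,0,0],0,255],[[0,0,0],0,255],[[0,0,0],0,255],[[0,0,0],0,255],[[0,0,0],0,255],[[0,0,0],0,255]]}}

```text
time: 14.78
eef_pos: [0.4892, 0.2785, 0.0576]
tcp_rot: [0.004, -3.142, 0.0]
force: [0.2, 0.6, -0.3]
grip_width: 0.259
grip_force: 0.2
```

{"api": "servo_tool", "payload": {"moves": [[[0,0,0],0,255],[[0,0,0],0,255],[[0,0,0],0,255]]}}

```text
time: 15.03
eef_pos: [0.4892, 0.2785, 0.0576]
tcp_rot: [0.003, -3.142, 0.0]
force: [-0.3, -0.2, -0.2]
grip_width: 0.233
grip_force: 30.0
```

{"api": "servo_tool", "payload": {"moves": [[[0,0,-0.015],0,255],[[0,0,-0.035],0,255],[[0,0,-0.035],0,255],[[0,0,-0.025],0,255],[[-0.01,-0.018,0],0,255],[[-0.0155,-0.03,0],0,255],[[-0.0175,-0.033,0],0,255],[[-0.0175,-0.033,0],0,255]]}}

```text
time: 15.7
eef_pos: [0.5503, 0.1636, 0.1678]
tcp_rot: [-0.005, 3.141, 0.0]
force: [0.2, 0.8, -0.4]
grip_width: 0.232
grip_force: 30.0
```

{"api": "servo_tool", "payload": {"moves": [[[-0.0175,-0.033,0],0,255],[[-0.0175,-0.033,0],0,255],[[-0.0175,-0.033,0],0,255],[[-0.01,-0.018,0],0,255],[[-0.0095,-0.0175,0],0,255],[[0,0,0],0,255],[[0,0,0],0,255],[[0,0,0],0,255]]}}

```text
time: 16.37
eef_pos: [0.6218, 0.0309, 0.1674]
tcp_rot: [0.004, -3.141, -0.0]
force: [0.7, 0.5, -0.1]
grip_width: 0.232
grip_force: 30.0
```

```bash
python3 - <<'E'
from h import *
st=sense();w=snapshot("wrist");t=snapshot("scene");tp=snapshot("top");print(st["eef_pos"],st["tcp_rot"],st["grip_force"])
cv2.imwrite("pics/w5.png",np.hstack([cv2.resize(w["img"],(400,300)),cv2.resize(t["img"][110:260,240:400],(320,300))])[:,:,::-1])
# bore mouth in wrist view: range below the stand top, near expected spot
X=cloud(w,st)
m=((abs(X[...,2]-.06)<.004)&(X[...,0]>.5)).astype(np.uint8)
p=X[m>0];print("stand",len(p),p.min(0),p.max(0))
near=np.hypot(X[...,0]-.622,X[...,1]-.03)<.03
q=X[near&(X[...,2]<.052)];print(len(q),q.mean(0) if len(q) else 0)
# held pillar points in the scene view
C=cloud(t);k=(np.hypot(C[...,0]-.62,C[...,1]-.03)<.025)&(C[...,2]>.065)
q=C[k];
for z in(.08,.1,.12):
    r=q[abs(q[:,2]-z)<.01];print(z,len(r),r.mean(0) if len(r) else 0, q[:,2].min())
E
```

```text
[0.62176199 0.03092016 0.16738894] [ 3.68223709e-03 -3.14088086e+00 -3.85350335e-04] 29.958942979574203
stand 10314 [ 0.59376982 -0.17428739  0.0560004 ] [0.79683882 0.27441926 0.06398467]
889 [0.61828388 0.02841844 0.01921734]
0.08 0 0 0.10969534232769951
0.1 1 [0.61238011 0.03453168 0.10969534] 0.10969534232769951
0.12 73 [0.61281785 0.02746723 0.12137306] 0.10969534232769951
```

View pics/w5.png

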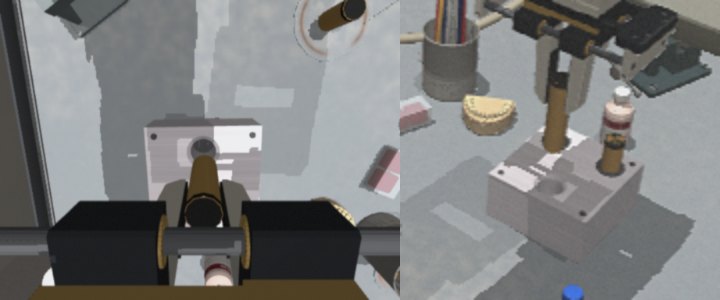

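Pillar upright above the bore (wrist: pillar foot ~(203,165), bore (203,150)). The stand's front edge at x 0.594 confirms the bore at x 0.622.

{"api": "servo_tool", "payload": {"moves": [[[0,-0.001,0.015],0,255],[[0,0,0.015],0,255],[[0,0,0.012],0,255],[[0,0,0.005],0,255],[[0,0,0.004],0,255],[[0,0,0.003],0,255],[[0,0,0],0,255]]}}

```text
time: 17.1
eef_pos: [0.6223, 0.0294, 0.1135]
tcp_rot: [0.004, -3.142, 0.0]
force: [0.0, 0.5, -1.1]
grip_width: 0.229
grip_force: 30.0
```

{"api": "servo_tool", "payload": {"moves": [[[0,0,0.003],0,255],[[0,0,0.003],0,255],[[0,0,0.002],0,255],[[0,0,0],0,255]]}}

```text
time: 17.43
eef_pos: [0.6221, 0.0293, 0.1053]
tcp_rot: [0.003, -3.141, -0.0]
force: [1.1, -0.8, -1.0]
grip_width: 0.228
grip_force: 30.0
```

{"api": "servo_tool", "payload": {"moves": [[[0,0,0.006],0,255],[[0,0,0.008],0,255],[[0,0,0.008],0,255],[[0,0,0.007],0,255],[[0,0,0.003],0,255],[[0,0,0.002],0,255],[[0,0,0],0,255],[[0,0,0],0,255]]}}

```text
time: 18.1
eef_pos: [0.6223, 0.0293, 0.0717]
tcp_rot: [-0.004, 3.141, -0.0]
force: [-1.2, -0.1, -0.7]
grip_width: 0.231
grip_force: 30.0
```

{"api": "servo_tool", "payload": {"moves": [[[0,0,0.001],0,255],[[0,0,0.0005],0,255],[[0,0,0],0,255]]}}

```text
time: 18.35
eef_pos: [0.6223, 0.0293, 0.0702]
tcp_rot: [-0.003, 3.141, -0.0]
force: [-0.2, -0.1, -0.6]
grip_width: 0.235
grip_force: 30.0
```

{"api": "servo_tool", "payload": {"moves": [[[0,0,0.001],0,255],[[0,0,0.001],0,255],[[0,0,0.0005],0,255],[[0,0,0],0,255]]}}

```text
time: 18.68
eef_pos: [0.6223, 0.0293, 0.0676]
tcp_rot: [-0.004, 3.141, -0.0]
force: [-0.9, -0.1, -1.0]
grip_width: 0.229
grip_force: 30.0
```

{"api": "servo_tool", "payload": {"moves": [[[0,0,0.0005],0,255],[[0,0,0.0003],0,255],[[0,0,0],0,255]]}}

```text
time: 18.93
eef_pos: [0.6226, 0.0293, 0.0675]
tcp_rot: [-0.004, 3.141, -0.0]
force: [-0.4, 0.8, 6.3]
grip_width: 0.226
grip_force: 30.0
```

Seated on the bottom (6 N upward). Releasing and retracting.

{"api": "servo_tool", "payload": {"moves": [[[0,0,0],0,130],[[0,0,0],0,130],[[0,0,0],0,130],[[0,0,0],0,130],[[0,0,0],0,130],[[0,0,-0.01],0,130],[[0,0,-0.03],0,130],[[0,0,-0.035],0,130]]}}

```text
time: 19.6
eef_pos: [0.621, 0.0293, 0.1416]
tcp_rot: [0.003, -3.138, -0.0]
force: [0.4, 0.1, -0.1]
grip_width: 0.493
grip_force: 0.0
```

{"api": "servo_tool", "payload": {"moves": [[[0,0,-0.035],0,100],[[0.02,0,-0.03],0,100],[[0.035,0,0],0,100],[[0.035,0,0],0,100],[[0.035,0,0],0,100],[[0.035,0,0],0,100],[[0,0,0],0,100],[[0,0,0],0,100]]}}

```text
time: 20.27
eef_pos: [0.4615, 0.029, 0.2079]
tcp_rot: [-0.003, 3.14, -0.0]
force: [0.3, 0.3, 0.1]
grip_width: 0.606
grip_force: 0.0
```

```bash
python3 - <<'E'
from h import *
st=sense();t=snapshot("scene");print(st["eef_pos"],st["time"])
cv2.imwrite("pics/w6.png",t["img"][:,:,::-1])
tp=snapshot("top");C=cloud(tp);D=cloud(t)
for n,x,y in(("front",.622,.03),("f1",.688,.066),("f2",.688,-.006),("rod",.451,-.104),("short",.482,.171),("med",.459,.377)):
    for X in(C,D):
        q=X[(np.hypot(X[...,0]-x,X[...,1]-y)<.016)&(X[...,2]>.057)&(X[...,2]<.14)]
        if len(q):
            z=np.percentile(q[:,2],95);print(n,len(q),round(z,4),q[q[:,2]>z-.006].mean(0).round(4))
E
```

```text
[0.46146865 0.02901021 0.20794274] 20.2667
front 105 0.1033 [0.6226 0.0286 0.1005]
front 216 0.101 [0.6186 0.0285 0.0994]
f1 133 0.1026 [0.6876 0.0663 0.1004]
f1 207 0.1009 [0.6843 0.0654 0.0992]
f2 147 0.103 [ 0.6894 -0.005   0.1004]
f2 231 0.101 [ 0.6853 -0.0057  0.0994]
rod 342 0.1266 [ 0.4482 -0.1044  0.1252]
short 59 0.0633 [0.482  0.1708 0.0602]
short 63 0.0614 [0.48   0.1711 0.0598]
med 71 0.078 [0.4593 0.3772 0.0751]
med 105 0.0761 [0.4559 0.3765 0.0742]
```

View pics/w6.png

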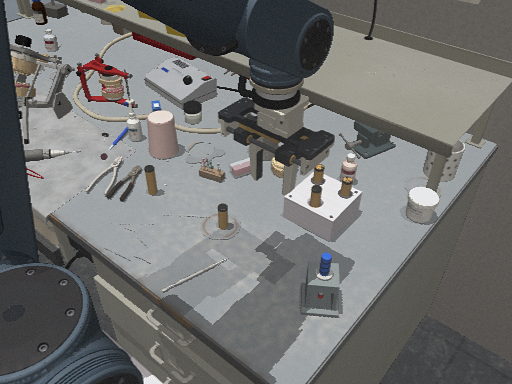

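The long pillar stands in the bore (316,195), level with the two fitted ones at z 0.100. The rod is in its holder (326,265), and the other two pillars are untouched at (151,180) and (223,217).

```bash
python3 -c "
from h import *
print(ctrl.hand_in())"
```

```text
the job is handed in; nothing more can be done
None
```

The bore measured 50 mm deep, so the long pillar now stands in it, level with the two fitted ones; the rod is back in its holder, the other two pillars are untouched, and the job was handed in at about 20 s.

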